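Key the peg plate of a counter display spinner onto its pin

TASK

The round wooden peg plate of the small display spinner on the counter is standing up unlocked on its base. With the fingertips push it round by its pegs until the notch in its rim is over the base's locating pin, then press down on its hub until it is fully home, and let go. Do not lift the plate, and leave the goods around the spinner standing where they are.

Things in the scene. Friction and masses are not known exactly. Their poses are not given: they have to be found in the camera images.
- base: Fixed grey foot of a small display spinner: disc 190 mm across, 12 mm thick; origin at the centre of its underside, z up. A 20 mm steel post stands in its middle, hidden in the plate's hub; on it, under the plate, rides a black 90 mm collar that stays at the height it is pushed to. Along the base's +x a 30 mm wide lug sticks out to 125 mm from the centre, with the locating pin on its inner side.
- pin_tip (a point): Tip of the steel locating pin of the base, 85 mm from the base's axis along the base's +x, 32 mm above the counter. Pin 12 mm in diameter, tip tapered over 6 mm to 5 mm across. Its outer half and the lug show beyond the plate's rim from above. If the notch is not over the pin, the plate lands on the pin and does not go home.
- plate: Loose round wooden peg plate: 170 mm across, 12 mm thick, 0.26 to 0.46 kg; origin at the centre of its underside, z up. Closed hub in the middle, whose bore turns freely on the base's post; three pegs; one rim notch on its own +x. At the start it stands on the collar, underside 34 mm above the counter, 2 mm clear of the pin; it turns easily both ways and stays where left. Fully home: underside at 20 mm.
- notch (a point): Point on the centre line of the plate's rim notch, at the rim, 85 mm from the plate's axis along the plate's own +x, at the height of the plate's underside; straight above the pin when the plate is turned right. The notch is open to the rim, 16 to 19 mm wide, 13 mm deep, through the whole thickness.
- hub_top (a point): Centre of the hub's flat top, 44 mm diameter, 38 mm above the plate's upper face, 50 mm above the plate's origin: the place to press. 84 mm above the counter at the start, 70 mm when home. With the notch over the pin, pressing takes about 8 N (friction of the collar, no spring: it stays down by itself) over 14 mm, then a hard stop.
- peg1_top (a point): Centre of the top of an upright wooden peg fixed in the plate, 10 mm diameter, 32 mm high above the plate's upper face, 65 mm from the plate's axis on the plate's +y (90 degrees counter-clockwise from the notch, seen from above); good to push sideways. Its top is 78 mm above the counter at the start.
- peg2_top (a point): Centre of the top of an upright wooden peg fixed in the plate, 10 mm diameter, 32 mm high above the plate's upper face, 65 mm from the plate's axis on the plate's -x (opposite the notch); good to push sideways. Its top is 78 mm above the counter at the start.
- peg3_top (a point): Centre of the top of an upright wooden peg fixed in the plate, 10 mm diameter, 32 mm high above the plate's upper face, 65 mm from the plate's axis on the plate's -y (90 degrees clockwise from the notch); good to push sideways. Its top is 78 mm above the counter at the start.
- jar: A bystander, loose on the counter about 185 mm from the spinner's axis: pink glass jar with white screw cap, 60 mm diameter, 85 mm high. Origin at the centre of its underside. To be left alone.
- doll: A bystander, loose on the counter about 185 mm from the spinner's axis: turned lilac wooden doll, 56 mm diameter, 90 mm high. Origin at the centre of its underside. To be left alone.
- gift_box: A bystander, loose on the counter about 185 mm from the spinner's axis: small lidded gift box, 60 x 60 x 46 mm. Origin at the centre of its underside. To be left alone.
- mirror: A bystander, loose on the counter about 185 mm from the spinner's axis: round pocket mirror lying flat, 72 mm diameter, 13 mm high. Origin at the centre of its underside. To be left alone.
- bangle: A bystander, loose on the counter about 185 mm from the spinner's axis: brass bangle lying flat, 70 mm diameter, 12 mm high. Origin at the centre of its underside. To be left alone.
- pencil_cup: A bystander, loose on the counter about 185 mm from the spinner's axis: white cup with three pencils, 66 mm diameter, 98 mm high with the pencils. Origin at the centre of its underside. To be left alone.
Things that resemble listed ones, but are neither listed nor needed, are in the scene too. What is shaped like the plate but red or turquoise is not meant.

How it is judged:
By the outcome, as a careful person would: the job done as asked, in the order asked, and still so for the second after the job is handed in, with the robot touching nothing.
It also fails if it takes over 48 s, if anything falls off the work surface, if the arm or the gripper's body presses on something with over 40 N, if the wrist force passes 120 N, or if a joint passes its speed limit or range.

ROBOT

A 6-joint arm with a two-finger parallel gripper is mounted at the origin on the work surface. World frame = base frame: x ahead of the robot, y to its left, z up, the work surface at z = 0. Lengths are in mm, angles in rad, forces in N, time in s.
With the tool pointing down it reaches from about 275 to 1000 mm from the base axis. Payload 8.4 kg.
Tool frame: the origin (TCP) lies midway between the tips of the shut fingers; the grasp point (between the pads) lies 19 mm behind it; z points along the fingers, y is the line along which they close (so a half turn about z gives the same grasp; the last joint's range is limited). The gripper opens to 85 mm and grips with 20 to 120 N. Pads are 22 mm wide; open, the fingers measure 114 mm over their backs; the gripper's body (76 mm by 85 mm) begins 54 mm behind the grasp point. The pads swing forward as they close: fully open they stand 13 mm farther back than shut.
Start: joints at [-1.226, 0.353, 1.633, -0, 1.155, -0.002], TCP at [212.43, -587.793, 198.681] pointing down, gripper open.
Joint ranges: [-2.63, 2.63], [-0.92, 2.1], [0.06, 2.66], [-1.3, 4.44], [0, 2.69], [-3.02, 3.02]. Speed limits (rad/s): [2.22, 2.22, 2.79, 3.14, 3.14, 3.14].

INTERFACE

Orientations are given as [roll, pitch, yaw] about the fixed x, y, z axes, in that order (R = Rz(yaw) Ry(pitch) Rx(roll)).
In Python, from rig import r gives the robot as it stands.
- The arm moves only by the shell command python3 -m inch 'ROWS' [OPENING] [FORCE]. ROWS is JSON, a list that holds one entry, the list of rows, each a list of 6 numbers: the shift along the tool's x, y, z scaled (see below), then the turn, a rotation vector about the tool's x, y, z scaled (see below). In form: [[[tx, ty, tz, wx, wy, wz], ...]]. A call has 1 to 8 rows; each row is the pose to reach, as a shift and turn from the pose commanded when the call began, along the tool's axes at that moment, turning the shorter way round; what a row does not reach only later rows make up. The controller multiplies each number of a shift by 20 cm and each number of a turn by pi rad. A row lasts 1/12 s, in which the tool goes at most 41.7 mm and 7.16 degrees, less where a joint would pass 70% of its speed; a pose out of reach is approached as far as the arm can. A call with a number of a shift or a turn outside -1 to 1 is refused whole. A call with a gripper value outside its range is refused whole. OPENING is the gripper's target within -1 to 1 (fully open at 1, half-way at 0, shut at -1), set as the call begins (- or left out, the last holds). The fingers move at their own pace and stop on an object; FORCE is the grip in N (left out, the last holds). Time passes only in rows, so rows that repeat a pose let the fingers close. It gives the time, the measured TCP pose, the force, the opening and the grip force at its end, in the units of the state.
- r.sense(): the state, without advancing time (a new reading comes with each control period).
- r.grab_frame(name): name is "scene" or "top" or "wrist"; returns the picture (400x640x3 uint8, red, green, blue); there is no depth.
- r.camera_info(name): a dict with "K" (3x3 intrinsics, pixels), "rvec" (rotation vector, rad) and "tvec" (3), from world to camera coordinates, as OpenCV has them; the wrist camera has in their place "mount" (4x4, takes a point from camera to tool coordinates, whose origin is the TCP and whose axes are the flange's). Camera axes: x right, y down, z forward; pixel columns grow to the right and rows downward; lengths in mm; the calibration is good to about 2 mm. A picture is of the moment at which its call begins: read the wrist's pose just before it. camera_info takes no time and is no camera call.
- r.sign_off(): hands the job in; it is judged then, once.
The state is a dict: "clock": time; "qpos": joint angles; "qvel": joint speeds; "joint_efforts": joint torques, N m; "eef_pos": TCP position; "tcp_rot": TCP orientation; "contact_force": force on the tool from outside, world axes, zero at the start; "wrist_torque": the same for the moment, N m; "opening": opening from 0.0 (shut) to 1.0 (fully open); "grasp_force": force on a finger pad.
Only numpy, scipy, OpenCV 4.12 (cv2) and the standard library are available. Lean on these libraries where they do the work, as an engineer would, in place of code of your own. Each camera call takes 0.05 s, during which the arm holds its last target. There are 200 camera calls.

## Working session

There is one attempt and no reset: what is moved stays moved. The work goes in short steps, Python scripts to look and compute and a shell command to move; the robot and the scene stay as the last step left them, time stands still between calls to the robot, and variables do not carry over. Pictures are saved under pics/ and viewed, at most 10 in all, crops included, and the job is handed in when it is done.

```bash
mkdir -p pics; ls; python3 - <<'E'
from rig import r
import cv2
print(r.sense())
for n in ("scene","top"):
    cv2.imwrite(f"pics/{n}0.png",r.grab_frame(n)[:,:,::-1]); print(n,r.camera_info(n))
print(r.camera_info("wrist"))
E
```

```text
pics
{'clock': 0.0, 'qpos': array([-1.22640285e+00,  3.53667978e-01,  1.63410258e+00, -1.47530007e-06,
        1.15520658e+00, -2.41742574e-03]), 'qvel': array([ 6.47237971e-04, -6.87075929e-05,  2.38534156e-04, -1.86658511e-03,
        1.04704002e-03, -8.58079062e-04]), 'joint_efforts': array([ 3.51218223e-03, -6.05239320e+01, -3.42066193e+01,  1.99487604e-04,
        9.49419133e-03,  2.25404612e-06]), 'eef_pos': array([ 212.25613787, -587.31598297,  197.96282995]), 'tcp_rot': array([-3.14020817e+00, -1.99799809e-06,  3.46811502e-01]), 'contact_force': array([-0.16053015, -0.25004088,  0.78905575]), 'wrist_torque': array([-0.04151234, -0.03313399, -0.00138915]), 'grasp_force': 0.0, 'opening': 1.003090161279257}
scene {'K': array([[394.53544688,   0.        , 317.713682  ],
       [  0.        , 394.53544688, 198.80843956],
       [  0.        ,   0.        ,   1.        ]]), 'rvec': array([ 2.07106505,  0.93882436, -0.4567691 ]), 'tvec': array([-452.61172523, -144.3561414 , 1256.70175081])}
top {'K': array([[422.20845263,   0.        , 320.22093813],
       [  0.        , 422.20845263, 201.5365949 ],
       [  0.        ,   0.        ,   1.        ]]), 'rvec': array([ 2.08846297, -2.13149683,  0.22377808]), 'tvec': array([ 134.51382117,  568.39573697, 1105.48235256])}
{'K': array([[337.64879162,   0.        , 325.44439357],
       [  0.        , 337.64879162, 199.48822906],
       [  0.        ,   0.        ,   1.        ]]), 'mount': array([[ 1.05152455e-04, -9.65642016e-01, -2.59875906e-01,
         6.62630637e+01],
       [ 9.99999681e-01,  3.07430044e-04, -7.37717280e-04,
        -6.33847513e-01],
       [ 7.92264462e-04, -2.59875746e-01,  9.65641740e-01,
        -1.75171025e+02],
       [ 0.00000000e+00,  0.00000000e+00,  0.00000000e+00,
         1.00000000e+00]])}
```

View pics/top0.png

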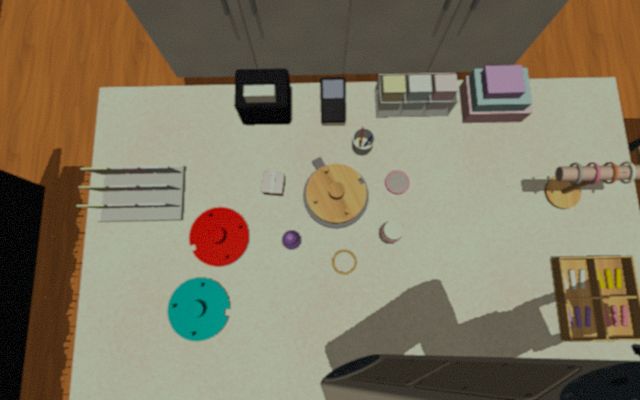

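View pics/scene0.png

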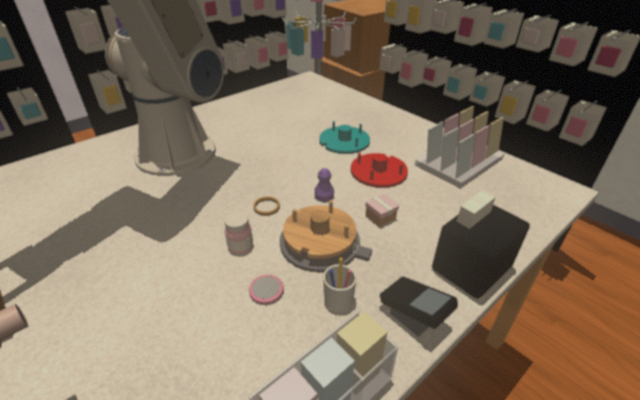

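The top view shows the wooden plate at (336,193), with its lug pointing up-left at (318,163). Things it could be taken for: the red plate (220,237), the turquoise plate (199,309) and the round wooden foot (563,192). By the description I choose (336,193) and check it in a close crop.

```bash
cat > h.py <<'E'
import numpy as np, cv2
from rig import r
from scipy.spatial.transform import Rotation as R
def cam(n):
    c=r.camera_info(n); K=c["K"]
    if n=="wrist":
        s=r.sense(); M=np.eye(4); M[:3,:3]=R.from_euler('xyz',s['tcp_rot']).as_matrix(); M[:3,3]=s['eef_pos']
        T=np.linalg.inv(M@c["mount"]); return K,T[:3,:3],T[:3,3]
    return K,cv2.Rodrigues(c["rvec"])[0],c["tvec"]
def ray(C,uv,z):
    K,Rm,t=C; o=-Rm.T@t; uv=np.atleast_2d(uv).astype(float)
    d=(np.c_[uv,np.ones(len(uv))]@np.linalg.inv(K).T)@Rm
    return o+d*((z-o[2])/d[:,2])[:,None]
def proj(C,P):
    K,Rm,t=C; p=(np.atleast_2d(P)@Rm.T+t)@K.T; return p[:,:2]/p[:,2:]
def rectify(img,C,cx,cy,z,half,px):
    """orthographic view of plane z: image up=+x, left=+y"""
    g=np.linspace(half,-half,px); X,Y=np.meshgrid(cx+g,cy+g,indexing='ij')
    uv=proj(C,np.c_[X.ravel(),Y.ravel(),np.full(X.size,z)]).astype(np.float32).reshape(px,px,2)
    return cv2.remap(img,uv[...,0],uv[...,1],cv2.INTER_CUBIC)
E
python3 - <<'E'
from h import *
C=cam("top"); im=cv2.imread("pics/top0.png")
for n,p,z in (("plate",(336,193),46),("lug",(318,163),12),("cup",(363,141),50),("box",(273,182),46),("doll",(291,239),50),("bangle",(344,262),6),("jar",(391,231),85),("mirror",(397,182),13)): print(n,ray(C,p,z).round())
cv2.imwrite("pics/c1.png",cv2.resize(im[140:240,285:385],(600,600),interpolation=cv2.INTER_CUBIC))
E
```

```text
plate [[598.  78.  46.]]
lug [[697. 127.  12.]]
cup [[749.  -4.  50.]]
box [[633. 255.  46.]]
doll [[470. 205.  50.]]
bangle [[408.  60.   6.]]
jar [[482. -64.  85.]]
mirror [[ 635. -101.   13.]]
```

View pics/c1.png

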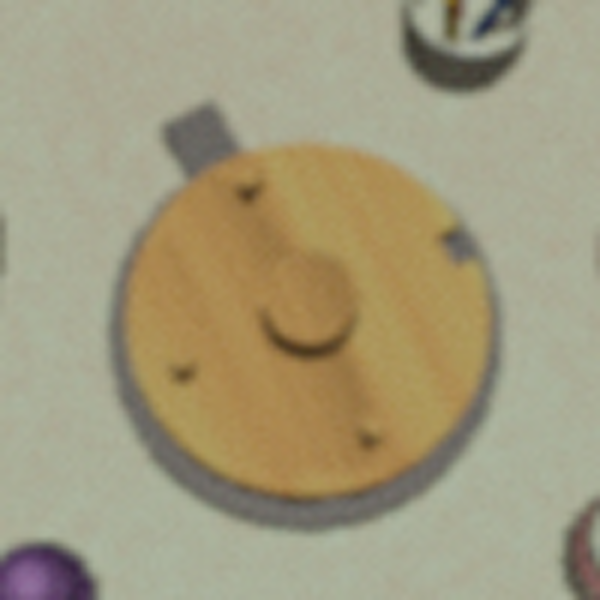

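The crop shows the wooden plate with its notch at crop (460,243), the lug at (200,138), and pegs at about (250,185), (180,370) and (370,435). The choice is confirmed. Next I measure the axis and angles.

```bash
cat >> h.py <<'E'
def goal(x,y,z,yaw):
    s=r.sense(); Rt=R.from_euler('xyz',s['tcp_rot']); G=R.from_euler('xyz',[np.pi,0,yaw])
    d=Rt.inv().apply(np.array([x,y,z])-s['eef_pos'])/200; w=(Rt.inv()*G).as_rotvec()/np.pi
    print("rows d,w:",d.round(3),w.round(3),"clock",s['clock'])
E
python3 - <<'E'
from h import *
C=cam("top"); im=cv2.imread("pics/top0.png"); hsv=cv2.cvtColor(im,cv2.COLOR_BGR2HSV)
m=cv2.inRange(hsv,(8,90,60),(28,255,255)); m[:140]=0;m[245:]=0;m[:,:285]=0;m[:,390:]=0
cs,_=cv2.findContours(m,cv2.RETR_EXTERNAL,cv2.CHAIN_APPROX_NONE); c=max(cs,key=cv2.contourArea)
P=ray(C,c[:,0,:],46)[:,:2].astype(np.float32)
h=cv2.convexHull(P); (x,y),(a,b),_=cv2.fitEllipse(h[:,0]) ; print("ellipse",x,y,a,b)
o=lambda u,v:(285+u/6-.4,140+v/6-.4)
for n,p,z in (("notch",o(460,243),40),("lugend",o(188,118),12),("hub",o(312,290),84),("peg1",o(247,183),78),("peg2",o(180,366),78),("peg3",o(370,432),78)):
    q=ray(C,p,z)[0]-[x,y,0]; print(n,q.round(1),np.hypot(*q[:2]).round(1),np.degrees(np.arctan2(q[1],q[0])).round(1))
goal(590,-20,170,1.7)
E
```

```text
ellipse 598.5921630859375 78.83172607421875 168.78732299804688 170.39768981933594
notch [ 36.7 -73.8  40. ] 82.4 -63.6
lugend [110.2  54.   12. ] 122.7 26.1
hub [ 4.3 -1.2 84. ] 4.5 -15.9
peg1 [57.1 27.  78. ] 63.2 25.3
peg2 [-28.4  59.3  78. ] 65.8 115.6
peg3 [-60.6 -25.8  78. ] 65.9 -157.0
rows d,w: [ 2.74  -2.026  0.143] [-0.    -0.    -0.431] clock 0.1
```

```bash
python3 -m inch '[[[0.15,-0.11,0.02,0,0,0],[0.32,-0.24,0.04,0,0,0],[0.48,-0.36,0.06,0,0,0],[0.64,-0.48,0.08,0,0,0],[0.8,-0.6,0.1,0,0,0],[0.95,-0.71,0.12,0,0,0],[1,-0.74,0.14,0,0,0]]]' -1 20
python3 -m inch '[[[0.16,-0.12,0,0,0,-0.038],[0.32,-0.24,0,0,0,-0.076],[0.48,-0.36,0,0,0,-0.114],[0.64,-0.48,0,0,0,-0.152],[0.8,-0.6,0,0,0,-0.19],[0.95,-0.71,0,0,0,-0.228],[1,-0.74,0,0,0,-0.26]]]'
python3 -c "
from h import *
goal(590,-20,170,1.7)"
```

```text
clock: 0.68
eef_pos: [351.6, -376.5, 170.2]
tcp_rot: [-3.14, -0.001, 0.348]
contact_force: [0.2, -0.2, -0.7]
opening: 0.006
grasp_force: 0.0
clock: 1.27
eef_pos: [490.1, -170.0, 170.6]
tcp_rot: [3.141, -0.001, 1.172]
contact_force: [-0.9, -0.5, 0.2]
opening: -0.003
grasp_force: 0.0
rows d,w: [0.885 0.169 0.004] [ 0.    -0.    -0.168] clock 1.2667
```

```bash
python3 -m inch '[[[0.18,0.03,0,0,0,-0.035],[0.36,0.07,0,0,0,-0.07],[0.54,0.1,0,0,0,-0.105],[0.72,0.13,0,0,0,-0.14],[0.85,0.16,0,0,0,-0.168],[0.885,0.169,0,0,0,-0.168],[0.885,0.169,0,0,0,-0.168]]]'
python3 - <<'E'
from h import *
C=cam("wrist"); im=r.grab_frame("wrist")[:,:,::-1].copy(); cv2.imwrite("pics/w1raw.png",im)
np.savez("w1.npz",K=C[0],R=C[1],t=C[2])
print(r.sense()['eef_pos'],proj(C,[[599,79,46]]))
cv2.imwrite("pics/w1.png",im)
E
```

```text
clock: 1.85
eef_pos: [590.0, -23.0, 170.2]
tcp_rot: [-3.141, -0.0, 1.692]
contact_force: [-0.7, 0.2, -0.5]
opening: 0.002
grasp_force: 0.0
[588.94375301 -24.25643931 170.12833764] [[350.62754541  66.73143227]]
```

View pics/w1.png

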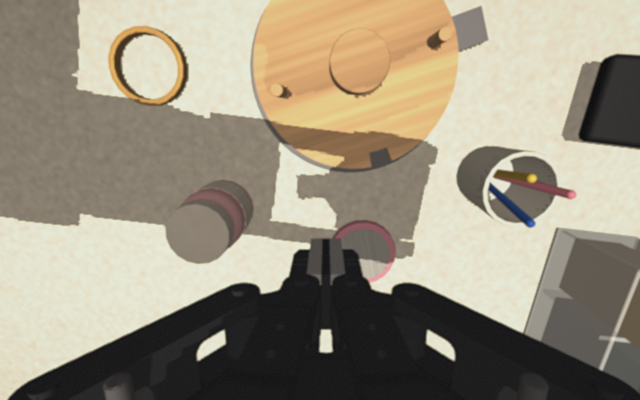

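The wrist view shows the plate, with the hub top at (360,62), peg1 top at (448,33), peg3 top at (281,90), the notch at (380,158) and the lug end at (485,25). I turn these into positions.

```bash
python3 - <<'E'
from h import *
d=np.load("w1.npz"); C=(d['K'],d['R'],d['t']); im=cv2.imread("pics/w1raw.png")
# hub circle by contour of gradient: manual extremes
for n,p,z in (("hub",(360,62),84),("peg1",(448,33),78),("peg3",(281,90),78),("notch",(380,158),46),("lugA",(480,6),12),("lugB",(488,40),12)):
    q=ray(C,p,z)[0]; e=q-[598.6,78.8,0]; print(n,q.round(1),np.hypot(*e[:2]).round(1),np.degrees(np.arctan2(e[1],e[0])).round(1))
# hub edges left/right rows & rim left/right
print(ray(C,[(330,62),(390,62)],84).round(1), ray(C,[(251,62),(459,62)],46).round(1))
E
```

```text
hub [603.1  78.4  84. ] 4.6 -4.6
peg1 [664.  106.4  78. ] 71.0 22.9
peg3 [547.4  52.5  78. ] 57.6 -152.8
notch [635.6   6.9  46. ] 80.8 -62.8
lugA [707.6 146.9  12. ] 128.5 32.0
lugB [721.5 120.7  12. ] 129.8 18.8
[[581.6  75.8  84. ]
 [624.7  81.1  84. ]] [[516.7  72.6  46. ]
 [687.5  93.5  46. ]]
```

```bash
cat >> h.py <<'E'
AX=np.array([602.5,79.0])
def tip(phi,off):  # peg at phi deg, tip trailing by off mm (CCW push)
    a=np.radians(phi); p=AX+65*np.array([np.cos(a),np.sin(a)])-off*np.array([-np.sin(a),np.cos(a)])
    return p.round(1), round((a+np.pi/2+np.pi)%(2*np.pi)-np.pi,3)
E
python3 - <<'E'
from h import *
c=r.camera_info("wrist")
for phi in (205,250,295):
    p,yaw=tip(phi,16); M=np.eye(4);M[:3,:3]=R.from_euler('xyz',[np.pi,0,yaw]).as_matrix();M[:3,3]=[*p,58]
    T=np.linalg.inv(M@c["mount"]);C=(c["K"],T[:3,:3],T[:3,3]); a=np.radians(26)
    print(phi,p,yaw,proj(C,[[AX[0]+85*np.cos(a),AX[1]+85*np.sin(a),46],[AX[0]+105*np.cos(a),AX[1]+105*np.sin(a),12],[*AX,84]]).round())
p,yaw=tip(205,34); print(p,yaw); goal(*p,170,yaw)
print(r.sense()['qpos'])
E
```

```text
205 [536.8  66. ] -1.134 [[ 64. 202.]
 [ 72. 189.]
 [185. 221.]]
250 [565.2  23.4] -0.349 [[ 86.  92.]
 [ 96.  71.]
 [185. 221.]]
295 [615.5  13.3] 0.436 [[194.  39.]
 [211.  13.]
 [185. 221.]]
[529.2  82.3] -1.134
rows d,w: [ 0.565 -0.233  0.001] [0.    0.001 0.899] clock 1.9
[-4.34327167e-02  3.27574785e-01  1.73865661e+00 -4.90908846e-04
  1.07642161e+00 -1.63453440e-01]
```

```bash
python3 -m inch '[[[0.1,-0.04,0,0,0,0.038],[0.2,-0.08,0,0,0,0.076],[0.3,-0.12,0,0,0,0.114],[0.4,-0.16,0,0,0,0.152],[0.5,-0.2,0,0,0,0.19],[0.56,-0.23,0,0,0,0.228],[0.565,-0.233,0,0,0,0.266],[0.565,-0.233,0,0,0,0.3]]]'
python3 -m inch '[[[0,0,0,0,0,0.038],[0,0,0,0,0,0.076],[0,0,0,0,0,0.114],[0,0,0,0,0,0.152],[0,0,0,0,0,0.19],[0,0,0,0,0,0.228],[0,0,0,0,0,0.266],[0,0,0,0,0,0.3]]]'
python3 -m inch '[[[0,0,0,0,0,0.038],[0,0,0,0,0,0.076],[0,0,0,0,0,0.114],[0,0,0,0,0,0.152],[0,0,0,0,0,0.19],[0,0,0,0,0,0.228],[0,0,0,0,0,0.25],[0,0,0,0,0,0.25]]]'
python3 - <<'E'
from h import *
p,yaw=tip(205,34); goal(*p,58,-1.03); print(r.sense()['qpos'])
E
```

```text
clock: 2.57
eef_pos: [527.9, 81.2, 170.7]
tcp_rot: [-3.141, 0.001, 0.741]
contact_force: [0.2, -0.0, 0.5]
opening: 0.004
grasp_force: 0.0
clock: 3.23
eef_pos: [528.5, 80.3, 170.6]
tcp_rot: [3.141, 0.001, -0.203]
contact_force: [0.1, 0.1, 0.2]
opening: -0.0
grasp_force: 0.0
clock: 3.9
eef_pos: [528.6, 80.4, 170.6]
tcp_rot: [3.141, -0.0, -0.985]
contact_force: [-0.4, -0.4, -0.2]
opening: 0.001
grasp_force: 0.0
rows d,w: [-0.006 -0.008  0.563] [ 0.    -0.     0.014] clock 3.9
[ 1.48533324e-01  2.44021363e-01  1.85431333e+00 -5.03004944e-04
  1.04397026e+00  2.70483626e+00]
```

```bash
python3 -m inch '[[[0,-0.005,0.15,0,0,0],[0,-0.005,0.3,0,0,0],[0,-0.005,0.42,0,0,0],[0,-0.005,0.5,0,0,0],[0,-0.005,0.55,0,0,0],[0,-0.005,0.56,0,0,0],[0,-0.005,0.56,0,0,0]]]'
python3 - <<'E'
from h import *
im=r.grab_frame("wrist")[:,:,::-1]; cv2.imwrite("pics/w2.png",im); print(r.sense()['eef_pos'])
for phi in (205,225,245,265,280,290): 
    p,y=tip(phi,16);print(phi,p,y); goal(*p,58,y)
E
```

```text
clock: 4.48
eef_pos: [529.9, 82.2, 58.5]
tcp_rot: [3.141, 0.0, -0.979]
contact_force: [0.5, 0.5, -0.1]
opening: -0.002
grasp_force: 0.0
[530.4908926   82.43729047  59.29468149]
205 [536.8  66. ] -1.134
rows d,w: [0.086 0.02  0.006] [-0.    -0.     0.049] clock 4.5333
225 [545.2  44.4] -0.785
rows d,w: [0.199 0.045 0.007] [-0.    -0.    -0.062] clock 4.5333
245 [560.5  26.9] -0.436
rows d,w: [0.314 0.03  0.007] [-0.    -0.    -0.173] clock 4.5333
265 [580.9  15.6] -0.087
rows d,w: [ 0.418 -0.023  0.007] [-0.    -0.    -0.284] clock 4.5333
280 [598.   12.2] 0.175
rows d,w: [ 0.48  -0.084  0.007] [-0.    -0.    -0.367] clock 4.5333
290 [609.7  12.4] 0.349
rows d,w: [ 0.512 -0.133  0.007] [-0.    -0.    -0.423] clock 4.5333
```

View pics/w2.png

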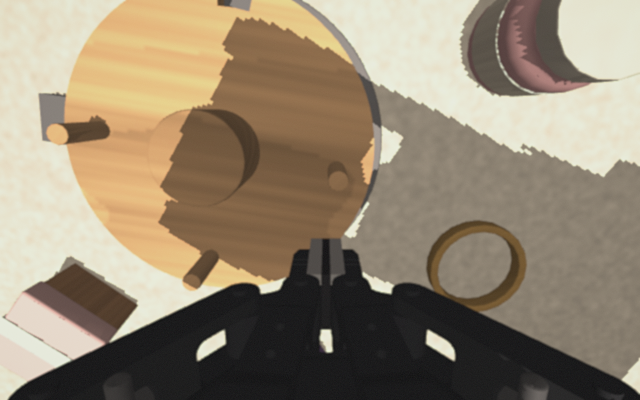

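Peg3's top is at (338,175), directly ahead of the fingertips at (325,240). The lug shows at left (52,115) and the notch at (235,3). I start pushing.

```bash
python3 -m inch '[[[0.04,0.01,0.003,0,0,0],[0.086,0.02,0.005,0,0,0],[0.113,0.028,0.005,0,0,-0.01],[0.142,0.035,0.005,0,0,-0.03],[0.17,0.041,0.005,0,0,-0.045],[0.199,0.045,0.005,0,0,-0.065],[0.228,0.043,0.005,0,0,-0.09],[0.257,0.04,0.005,0,0,-0.118]]]'
python3 - <<'E'
from h import *
im=r.grab_frame("wrist")[:,:,::-1]; cv2.imwrite("pics/w3.png",im)
for phi in (245,255,265,275,280,285): 
    p,y=tip(phi,16); goal(*p,58,y)
E
```

```text
clock: 5.2
eef_pos: [553.1, 34.5, 58.6]
tcp_rot: [-3.141, -0.001, -0.605]
contact_force: [0.4, 0.5, -0.2]
opening: -0.001
grasp_force: 0.0
rows d,w: [0.047 0.011 0.003] [-0.    -0.001 -0.052] clock 5.25
rows d,w: [0.105 0.01  0.004] [-0.    -0.001 -0.107] clock 5.25
rows d,w: [0.163 0.    0.004] [-0.    -0.001 -0.163] clock 5.25
rows d,w: [ 0.217 -0.02   0.004] [-0.    -0.001 -0.218] clock 5.25
rows d,w: [ 0.243 -0.034  0.004] [-0.    -0.001 -0.246] clock 5.25
rows d,w: [ 0.268 -0.05   0.004] [-0.    -0.001 -0.274] clock 5.25
```

View pics/w3.png

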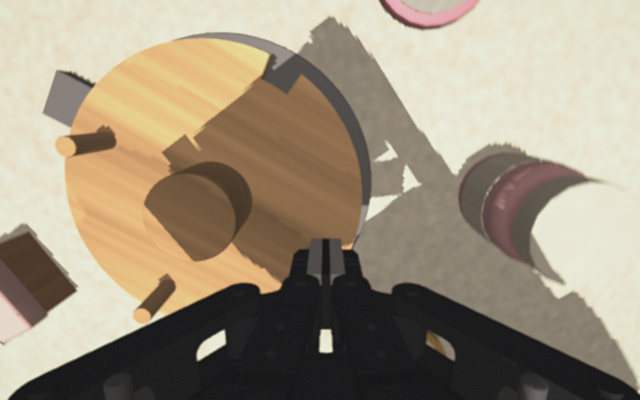

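```bash
python3 - <<'E'
from h import *
C=cam("wrist"); 
for n,p,z in (("notch",(285,75),46),("peg1",(65,146),78),("peg2",(143,315),78),("lug",(52,97),12)):
    q=ray(C,p,z)[0][:2]; e=q-AX; print(n,q.round(1),np.hypot(*e).round(1),np.degrees(np.arctan2(e[1],e[0])).round(1))
s=r.sense(); e=s['eef_pos'][:2]-AX; print("tip",s['eef_pos'],np.hypot(*e),np.degrees(np.arctan2(e[1],e[0])))
a=np.radians(235-.0)
for phi in (215,220,225,230,235): print(phi,proj(C,[[*(AX+65*np.array([np.cos(np.radians(phi)),np.sin(np.radians(phi))])),78]]))
E
```

```text
notch [634.6   5.8] 79.9 -66.3
peg1 [662.2 106.1] 65.6 24.4
peg2 [575.8 136.5] 63.4 114.9
lug [711.6 136.4] 123.3 27.8
tip [554.0050597   33.97034421  58.67928922] 66.17725542238956 -137.12195937288783
215 [[319.70643895 260.42099933]]
220 [[323.21781461 250.49212105]]
225 [[325.82482445 240.14252038]]
230 [[327.48528933 229.43581372]]
235 [[328.16181126 218.44172691]]
```

```bash
python3 - <<'E'
from h import *
c=r.camera_info("wrist")
M=np.eye(4);M[:3,:3]=R.from_euler('xyz',[np.pi,0,-.979]).as_matrix();M[:3,3]=[530.2,82.3,58.9]
T=np.linalg.inv(M@c["mount"]);C=(c["K"],T[:3,:3],T[:3,3])
for n,p,z in (("peg3top",(338,168),78),("peg1top",(60,133),78),("peg2top",(193,282),78),("notch",(235,0),46),("lug",(47,118),12)):
    q=ray(C,p,z)[0][:2]; e=q-AX; print(n,q.round(1),np.hypot(*e).round(1),np.degrees(np.arctan2(e[1],e[0])).round(1))
C=cam("top"); im=r.grab_frame("top")[:,:,::-1]
cv2.imwrite("pics/top1.png",cv2.resize(im[140:240,285:385],(600,600),interpolation=cv2.INTER_CUBIC))
E
```

```text
peg3top [547.6  47.4] 63.3 -150.1
peg1top [661.7 104.8] 64.6 23.5
peg2top [575.9 137.7] 64.4 114.4
notch [633.9  10.3] 75.5 -65.4
lug [712.2 132.9] 122.2 26.2
```

View pics/top1.png

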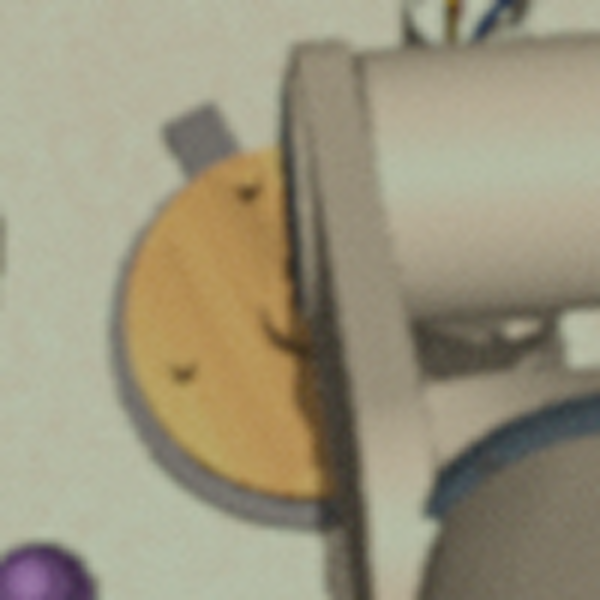

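The top crop shows the plate unmoved, with peg1 at crop (248,188), peg2 at (180,370) and the lug at (200,138). The tip seems to have passed peg3 without moving it, so I check from the scene camera.

```bash
python3 - <<'E'
from h import *
im=r.grab_frame("scene")[:,:,::-1]; s=r.sense(); print(s['contact_force'],s['eef_pos'])
C=cam("scene"); print(proj(C,[[*s['eef_pos']],[543.5,51.7,78],[543.5,51.7,46],[602.5,79,84]]).round())
cv2.imwrite("pics/s1.png",cv2.resize(im[160:290,240:400],(800,600),interpolation=cv2.INTER_CUBIC)[:, :])
E
```

```text
[-0.38485657  0.4789398   0.23071612] [552.96502235  34.84893908  58.32732964]
[[291. 221.]
 [294. 210.]
 [294. 220.]
 [320. 215.]]
```

View pics/s1.png

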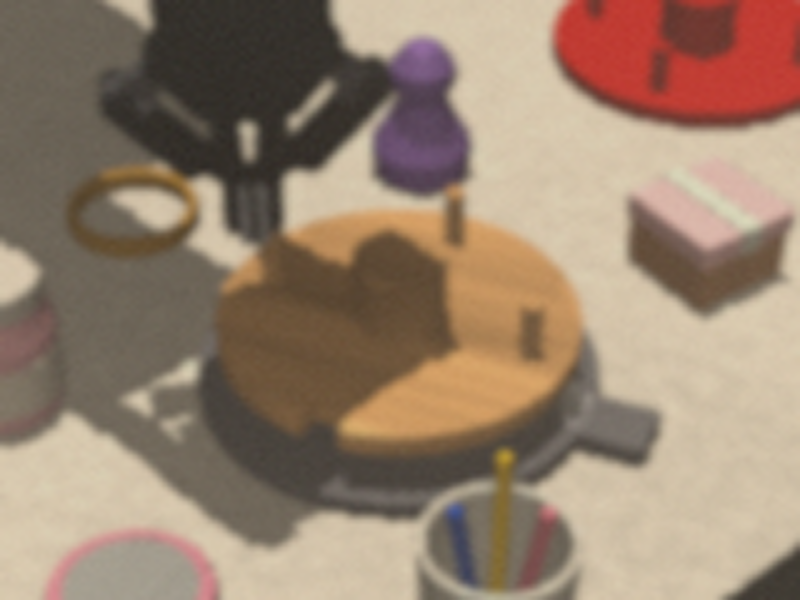

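The scene crop shows the real fingertips at crop (250,238), about pixel (290,211). That is about 10 px above where the reported TCP should project (291,221), so they passed over the peg tops. I work out the real tip height.

```bash
python3 - <<'E'
from h import *
C=cam("scene"); s=r.sense(); x,y,z=s['eef_pos']
for h in (58,66,74,82,90): print(h,(proj(C,[[x,y,h]])[0]-[240,160])*[5,600/130])
print("checks peg2 top", (proj(C,[[*(AX+65*np.array([np.cos(2.0),np.sin(2.0)])),78],[*AX,84]])-[240,160])*[5,600/130])
p,_=tip(205,34); goal(*p,58,-0.98); goal(*p,36,-0.98)
E
```

```text
58 [255.078685  282.7968325]
66 [254.37193257 270.69716795]
74 [253.65746413 258.46540459]
82 [252.93515262 246.09936723]
90 [252.20486819 233.5968327 ]
checks peg2 top [[453.16374427 188.26288877]
 [397.85728042 253.78606442]]
rows d,w: [-0.233 -0.126  0.001] [-0.    -0.     0.117] clock 5.35
rows d,w: [-0.234 -0.126  0.111] [-0.    -0.     0.117] clock 5.35
```

```bash
python3 -m inch '[[[-0.08,-0.03,0,0,0,0.03],[-0.16,-0.08,0,0,0,0.06],[-0.22,-0.12,0,0,0,0.09],[-0.233,-0.126,0,0,0,0.117],[-0.233,-0.126,0.02,0,0,0.117],[-0.233,-0.126,0.035,0,0,0.117],[-0.233,-0.126,0.05,0,0,0.117]]]'
python3 -m inch '[[[0,0,0.015,0,0,0],[0,0,0.03,0,0,0],[0,0,0.04,0,0,0],[0,0,0.04,0,0,0]]]'
python3 - <<'E'
from h import *
for n,x0,x1,y0,y1 in (("scene",240,400,160,290),):
    im=r.grab_frame(n)[:,:,::-1]; a=cv2.resize(im[y0:y1,x0:x1],(400,325),interpolation=cv2.INTER_CUBIC)
w=r.grab_frame("wrist")[:,:,::-1]; b=w[80:405,180:580]; b=cv2.copyMakeBorder(b,0,325-b.shape[0],0,400-b.shape[1],cv2.BORDER_CONSTANT)
cv2.imwrite("pics/p1.png",np.hstack([a,b])); s=r.sense(); print(s['eef_pos'],s['contact_force'])
C=cam("scene"); print([((proj(C,[[*s['eef_pos'][:2],h]])[0]-[240,160])*2.5).round() for h in (46,58,66,74)])
E
```

```text
clock: 5.93
eef_pos: [528.5, 82.7, 47.5]
tcp_rot: [-3.141, -0.0, -0.974]
contact_force: [0.3, 0.2, -0.5]
opening: 0.001
grasp_force: 0.0
clock: 6.27
eef_pos: [528.0, 82.7, 39.1]
tcp_rot: [3.141, 0.0, -0.976]
contact_force: [-0.4, -0.9, 0.2]
opening: -0.003
grasp_force: 0.0
[528.25592422  82.86677405  39.535992  ] [ 0.01298775 -0.18032262  0.06266492]
[array([151., 128.]), array([151., 119.]), array([151., 112.]), array([150., 106.])]
```

View pics/p1.png

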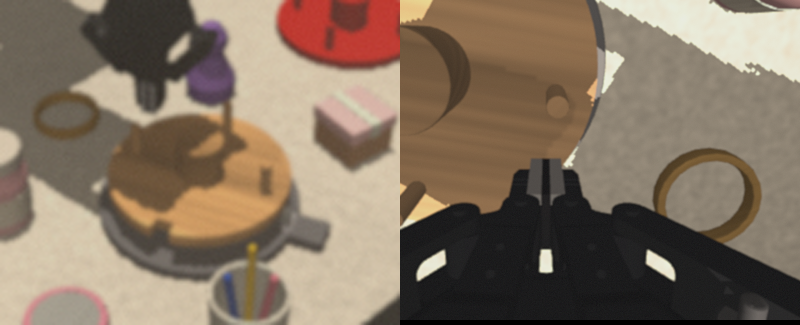

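The combined picture shows the tip at (150,108) in the left half, which is z≈71 for a reported TCP z of 39.5, with no contact. So the real tips sit about 30 mm behind the TCP. I go 7 mm lower and push with that allowed for.

```bash
python3 -m inch '[[[0,0,0.02,0,0,0],[0.03,0.005,0.035,0,0,0],[0.065,0.01,0.035,0,0,0],[0.099,0.015,0.035,0,0,0],[0.126,0.023,0.035,0,0,-0.01],[0.155,0.03,0.035,0,0,-0.03],[0.183,0.036,0.035,0,0,-0.045],[0.212,0.04,0.035,0,0,-0.065]]]'
python3 - <<'E'
from h import *
im=r.grab_frame("wrist")[:,:,::-1]; C=cam("wrist"); cv2.imwrite("pics/w4.png",im)
e=r.sense()['eef_pos'][:2]-AX; print("tip",np.hypot(*e),np.degrees(np.arctan2(e[1],e[0])))
print("exp peg3", [(f,proj(C,[[*(AX+65*np.array([np.cos(np.radians(f)),np.sin(np.radians(f))])),78]])[0].round()) for f in (205,225)])
for phi in (235,245,255,265,275,280,285): 
    p,y=tip(phi,16); goal(*p,32,y)
E
```

```text
clock: 7.03
eef_pos: [545.8, 42.6, 32.8]
tcp_rot: [-3.141, 0.0, -0.77]
contact_force: [-0.8, 0.2, 0.9]
opening: 0.001
grasp_force: 0.5
tip 67.23486945048197 -146.45673824774087
exp peg3 [(205, array([316., 287.])), (225, array([326., 239.]))]
rows d,w: [0.044 0.006 0.004] [-0.    -0.    -0.049] clock 7.0833
rows d,w: [0.102 0.005 0.004] [-0.    -0.    -0.105] clock 7.0833
rows d,w: [ 0.16  -0.005  0.004] [-0.   -0.   -0.16] clock 7.0833
rows d,w: [ 0.215 -0.025  0.004] [-0.    -0.    -0.216] clock 7.0833
rows d,w: [ 0.265 -0.054  0.004] [-0.    -0.    -0.271] clock 7.0833
rows d,w: [ 0.289 -0.072  0.004] [-0.    -0.    -0.299] clock 7.0833
rows d,w: [ 0.31  -0.092  0.005] [-0.    -0.    -0.327] clock 7.0833
```

View pics/w4.png

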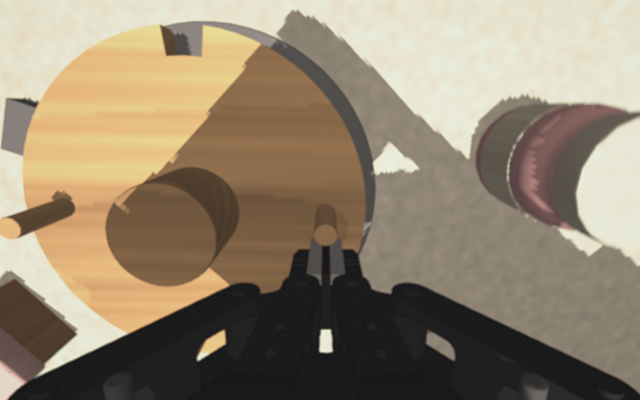

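The view shows peg3 at (325,230) held against the tip, with the plate turned so the notch is at (182,40). The push works, so I go on along the arc. My 10 pictures are used up, so from here I measure by code.

```bash
python3 -m inch '[[[0.02,0.003,0.002,0,0,-0.025],[0.044,0.006,0.004,0,0,-0.05],[0.073,0.006,0.004,0,0,-0.077],[0.102,0.005,0.004,0,0,-0.105],[0.131,0.001,0.004,0,0,-0.133],[0.16,-0.005,0.004,0,0,-0.16],[0.188,-0.014,0.004,0,0,-0.188],[0.215,-0.025,0.004,0,0,-0.216]]]'
cat >> h.py <<'E'
def look(name):
    C=cam("wrist"); im=r.grab_frame("wrist")[:,:,::-1].copy(); cv2.imwrite(name,im)
    hsv=cv2.cvtColor(im,cv2.COLOR_BGR2HSV)
    # sample rim ring at plate top radius 79 (inside rim, crosses notch); wood = saturated orange
    an=np.arange(-90,150,0.5); a=np.radians(an)
    def ring(rad,z):
        uv=proj(C,np.c_[AX[0]+rad*np.cos(a),AX[1]+rad*np.sin(a),np.full(len(a),z)]).round().astype(int)
        ok=(uv[:,0]>=0)&(uv[:,0]<640)&(uv[:,1]>=0)&(uv[:,1]<400); out=np.full((len(a),3),-1)
        out[ok]=hsv[uv[ok,1],uv[ok,0]]; return out
    for rad in (76,79,81):
        h=ring(rad,46); bad=(h[:,1]>=0)&(h[:,1]<70); print("notch r",rad,runs(an,bad))
    for rad in (108,115,120):
        h=ring(rad,12); lug=(h[:,1]>=0)&(h[:,2]<150); print("lug r",rad,runs(an,lug))
    return C,im,hsv
def runs(an,b):
    d=np.flatnonzero(np.diff(np.r_[0,b.astype(int),0])); return [(an[i],an[j-1]) for i,j in zip(d[::2],d[1::2]) if j-i>6]
E
python3 - <<'E'
from h import *
look("pics/w5.png")
for phi in (285,290,295): 
    p,y=tip(phi,16); goal(*p,32,y)
E
```

```text
clock: 7.75
eef_pos: [579.7, 16.2, 31.8]
tcp_rot: [3.141, 0.001, -0.091]
contact_force: [-1.5, 0.1, -0.2]
opening: 0.001
grasp_force: 0.6
notch r 76 [(np.float64(-12.0), np.float64(-4.0))]
notch r 79 [(np.float64(-12.0), np.float64(-3.5)), (np.float64(145.5), np.float64(149.5))]
notch r 81 [(np.float64(-12.5), np.float64(-3.5)), (np.float64(144.5), np.float64(149.5))]
lug r 108 [(np.float64(-90.0), np.float64(-53.0)), (np.float64(16.5), np.float64(34.0)), (np.float64(88.0), np.float64(94.5)), (np.float64(143.0), np.float64(149.5))]
lug r 115 [(np.float64(-90.0), np.float64(-55.5)), (np.float64(21.5), np.float64(33.5)), (np.float64(89.0), np.float64(95.0)), (np.float64(140.5), np.float64(149.5))]
lug r 120 [(np.float64(-90.0), np.float64(-57.0)), (np.float64(26.0), np.float64(33.0)), (np.float64(89.5), np.float64(95.5)), (np.float64(139.5), np.float64(149.5))]
rows d,w: [0.115 0.01  0.   ] [ 0.   -0.   -0.11] clock 7.8
rows d,w: [0.144 0.006 0.   ] [ 0.    -0.    -0.138] clock 7.8
rows d,w: [ 0.173 -0.001  0.   ] [ 0.    -0.    -0.166] clock 7.8
```

```bash
python3 -m inch '[[[0.03,0.006,0,0,0,-0.03],[0.06,0.009,0,0,0,-0.06],[0.088,0.01,0,0,0,-0.085],[0.115,0.01,0,0,0,-0.11],[0.135,0.008,0,0,0,-0.13],[0.135,0.008,0,0,0,-0.13]]]'
python3 - <<'E'
from h import *
C,im,hsv=look("pics/w6.png")
c=r.camera_info("wrist"); print("cam at", (-C[1].T@C[2]).round())
E
```

```text
clock: 8.3
eef_pos: [607.2, 12.5, 31.9]
tcp_rot: [3.141, -0.001, 0.315]
contact_force: [-0.8, 0.3, 0.4]
opening: -0.003
grasp_force: 0.0
notch r 76 [(np.float64(11.5), np.float64(20.0))]
notch r 79 [(np.float64(-90.0), np.float64(-87.0)), (np.float64(11.5), np.float64(20.0))]
notch r 81 [(np.float64(-90.0), np.float64(-87.0)), (np.float64(11.5), np.float64(20.0))]
lug r 108 [(np.float64(-84.0), np.float64(-31.5)), (np.float64(112.0), np.float64(118.0))]
lug r 115 [(np.float64(-84.0), np.float64(-37.0)), (np.float64(112.5), np.float64(119.0))]
lug r 120 [(np.float64(-90.0), np.float64(-85.5)), (np.float64(-79.5), np.float64(-40.0)), (np.float64(113.5), np.float64(119.5))]
cam at [670.  34. 207.]
```

```bash
python3 - <<'E'
from h import *
for phi in (290,294): 
    p,y=tip(phi,16); goal(*p,32,y)
E
python3 -m inch '[[[0.012,0.001,0,0,0,-0.012],[0.022,0.002,0,0,0,-0.022],[0.03,0.002,0,0,0,-0.03],[0.03,0.002,0,0,0,-0.03],[0.03,0.002,0,0,0,-0.03]]]'
python3 - <<'E'
from h import *
look("pics/w7.png")
E
```

```text
rows d,w: [ 0.014  0.006 -0.001] [ 0.    -0.    -0.012] clock 8.35
rows d,w: [ 0.037  0.009 -0.001] [ 0.    -0.    -0.034] clock 8.35
clock: 8.77
eef_pos: [612.2, 14.4, 31.9]
tcp_rot: [-3.142, -0.0, 0.407]
contact_force: [0.2, -0.2, -0.0]
opening: 0.003
grasp_force: 0.1
notch r 76 [(np.float64(-90.0), np.float64(-82.5)), (np.float64(17.0), np.float64(25.5))]
notch r 79 [(np.float64(-90.0), np.float64(-82.5)), (np.float64(17.0), np.float64(25.5))]
notch r 81 [(np.float64(-90.0), np.float64(-82.5)), (np.float64(17.0), np.float64(26.0))]
lug r 108 [(np.float64(-81.0), np.float64(-27.5)), (np.float64(117.0), np.float64(123.5))]
lug r 115 [(np.float64(-80.5), np.float64(-33.5)), (np.float64(118.0), np.float64(124.0))]
lug r 120 [(np.float64(-90.0), np.float64(-37.0)), (np.float64(118.5), np.float64(124.5))]
```

```bash
python3 -m inch '[[[-0.03,0,0,0,0,0],[-0.05,0,-0.05,0,0,0],[-0.05,0,-0.2,0,0,0],[-0.05,0,-0.35,0,0,0],[-0.05,0,-0.5,0,0,0],[-0.05,0,-0.65,0,0,0],[-0.05,0,-0.69,0,0,0],[-0.05,0,-0.69,0,0,0]]]'
python3 - <<'E'
from h import *
goal(*AX,170,0.407); look("pics/w8.png")
E
```

```text
clock: 9.48
eef_pos: [604.7, 10.3, 173.5]
tcp_rot: [3.139, -0.005, 0.409]
contact_force: [-0.3, 0.4, -0.1]
opening: -0.003
grasp_force: 0.0
rows d,w: [ 0.127 -0.319  0.017] [ 0.001 -0.002  0.001] clock 9.4833
notch r 76 [(np.float64(17.0), np.float64(27.5))]
notch r 79 [(np.float64(16.5), np.float64(27.0))]
notch r 81 [(np.float64(16.5), np.float64(27.0))]
lug r 108 [(np.float64(-79.5), np.float64(-13.5)), (np.float64(17.0), np.float64(34.0))]
lug r 115 [(np.float64(-79.5), np.float64(-27.5)), (np.float64(18.0), np.float64(33.5))]
lug r 120 [(np.float64(-80.0), np.float64(-31.5)), (np.float64(18.0), np.float64(32.5))]
```

```bash
python3 -m inch '[[[0.04,-0.1,0.01,0,0,0],[0.08,-0.2,0.015,0,0,0],[0.115,-0.29,0.015,0,0,0],[0.127,-0.319,0.015,0,0,0],[0.127,-0.319,0.015,0,0,0],[0.127,-0.319,0.015,0,0,0]]]'
python3 - <<'E'
from h import *
C,im,hsv=look("pics/w9.png"); print((-C[1].T@C[2]).round())
# axis refinement: fit wood outline at z=46
m=cv2.inRange(hsv,(5,70,30),(28,255,255))
a=np.radians(np.arange(-40,95,1.0)); pts=[]
for t in a:
    rr=np.arange(70,95,.25); uv=proj(C,np.c_[AX[0]+rr*np.cos(t),AX[1]+rr*np.sin(t),np.full(len(rr),46)]).round().astype(int)
    if (uv.min()<0) or (uv[:,0].max()>639) or uv[:,1].max()>399: continue
    w=m[uv[:,1],uv[:,0]]>0; 
    if w[:20].all() and not w.all(): k=np.argmin(w); pts.append(AX+rr[k]*np.array([np.cos(t),np.sin(t)]))
pts=np.array(pts); 
from scipy.optimize import least_squares
f=least_squares(lambda c:np.hypot(*(pts-c).T)-85,AX,loss='soft_l1'); print(len(pts),f.x,np.abs(f.fun).mean())
# notch brightness profile along arc, r=82, at z=46 and at pin tip z=32
for z,rad in ((46,79),(32,85),(32,89)):
    an=np.arange(10,44,1.0); t=np.radians(an); uv=proj(C,np.c_[AX[0]+rad*np.cos(t),AX[1]+rad*np.sin(t),np.full(len(t),z)]).round().astype(int)
    print(z,rad,[(int(q),int(hsv[v,u,1]),int(hsv[v,u,2])) for q,(u,v) in zip(an,uv)])
E
```

```text
clock: 10.03
eef_pos: [600.2, 78.7, 165.7]
tcp_rot: [-3.141, 0.002, 0.41]
contact_force: [-0.9, 0.3, -0.3]
opening: 0.005
grasp_force: 0.0
notch r 76 [(np.float64(17.5), np.float64(29.0))]
notch r 79 [(np.float64(17.5), np.float64(28.5))]
notch r 81 [(np.float64(17.0), np.float64(28.5))]
lug r 108 [(np.float64(-46.5), np.float64(-17.0)), (np.float64(22.5), np.float64(27.5))]
lug r 115 [(np.float64(-42.0), np.float64(-24.0)), (np.float64(19.5), np.float64(22.5)), (np.float64(23.5), np.float64(29.0))]
lug r 120 [(np.float64(-38.5), np.float64(-26.5)), (np.float64(20.0), np.float64(32.5))]
[661. 106. 341.]
122 [603.30124242  80.56751091] 0.21414269219861987
46 79 [(10, 117, 133), (11, 118, 136), (12, 119, 135), (13, 119, 139), (14, 117, 139), (15, 120, 138), (16, 117, 137), (17, 71, 93), (18, 13, 76), (19, 17, 76), (20, 20, 77), (21, 17, 76), (22, 23, 76), (23, 17, 75), (24, 22, 69), (25, 23, 67), (26, 24, 65), (27, 24, 65), (28, 20, 65), (29, 90, 105), (30, 112, 132), (31, 119, 142), (32, 116, 141), (33, 118, 141), (34, 116, 141), (35, 115, 142), (36, 118, 141), (37, 116, 139), (38, 11
[... 404 characters left out ...]
8), (31, 117, 151), (32, 118, 149), (33, 117, 150), (34, 119, 148), (35, 118, 149), (36, 120, 147), (37, 119, 146), (38, 118, 145), (39, 119, 142), (40, 112, 157), (41, 105, 194), (42, 96, 225), (43, 97, 225)]
32 89 [(10, 17, 76), (11, 14, 74), (12, 14, 75), (13, 17, 76), (14, 14, 74), (15, 17, 76), (16, 13, 77), (17, 20, 77), (18, 20, 77), (19, 17, 77), (20, 23, 78), (21, 20, 77), (22, 17, 77), (23, 20, 75), (24, 26, 80), (25, 28, 81), (26, 29, 89), (27, 29, 88), (28, 29, 80), (29, 20, 76), (30, 20, 77), (31, 20, 76), (32, 20, 76), (33, 14, 74), (34, 17, 76), (35, 18, 84), (36, 25, 142), (37, 26, 155), (38, 25, 154), (39, 25, 153), (40, 25, 154), (41, 23, 152), (42, 23, 152), (43, 25, 152)]
```

Code on the vertical view finds the pin at about 26.2° and the notch at about 22.9° (16.4 mm wide), so 3.2° CCW is still needed. I go back behind peg3 for the final nudge.

```bash
python3 -c "
from h import *
goal(602.2,10,173,.41);goal(602.2,10,32,.41)"
python3 -m inch '[[[-0.04,0.1,0,0,0,0],[-0.08,0.2,0,0,0,0],[-0.11,0.28,0,0,0,0],[-0.127,0.315,0,0,0,0],[-0.127,0.315,0,0,0,0]]]'
python3 -c "
from h import *
goal(602.2,10,32,.41)"
```

```text
rows d,w: [-0.128  0.317 -0.035] [-0.     0.001 -0.   ] clock 10.0833
rows d,w: [-0.127  0.317  0.67 ] [-0.     0.001 -0.   ] clock 10.0833
clock: 10.5
eef_pos: [602.6, 8.9, 166.7]
tcp_rot: [3.141, 0.001, 0.407]
contact_force: [-0.6, -0.1, -0.1]
opening: 0.004
grasp_force: 0.0
rows d,w: [ 0.001 -0.006  0.673] [ 0.     0.    -0.001] clock 10.5
```

```bash
python3 -m inch '[[[0,-0.005,0.15,0,0,0],[0,-0.005,0.3,0,0,0],[0,-0.005,0.45,0,0,0],[0,-0.005,0.57,0,0,0],[0,-0.005,0.64,0,0,0],[0,-0.005,0.672,0,0,0],[0,-0.005,0.672,0,0,0]]]'
python3 -c "
from h import *
print(r.sense()['contact_force'],r.sense()['eef_pos']); goal(612.2,14.4,32,.41); goal(615.5,15.9,32,.46)"
```

```text
clock: 11.08
eef_pos: [601.3, 12.5, 31.0]
tcp_rot: [-3.14, 0.002, 0.41]
contact_force: [1.2, 0.1, -0.1]
opening: 0.0
grasp_force: 0.0
[ 1.20541462  0.14178984 -0.09906905] [601.27422022  12.4687107   30.96568863]
rows d,w: [ 0.054  0.013 -0.005] [-0.     0.001 -0.   ] clock 11.0833
rows d,w: [ 0.072  0.013 -0.005] [-0.     0.001 -0.016] clock 11.0833
```

```bash
python3 -m inch '[[[0.02,0.005,0,0,0,0],[0.04,0.01,0,0,0,-0.005],[0.055,0.012,0,0,0,-0.008],[0.064,0.012,0,0,0,-0.012],[0.072,0.012,0,0,0,-0.016],[0.072,0.012,0,0,0,-0.016],[0.072,0.012,0,0,0,-0.016]]]'
python3 -m inch '[[[-0.03,0,0,0,0,0],[-0.05,0,-0.05,0,0,0],[-0.05,0,-0.2,0,0,0],[-0.05,0,-0.35,0,0,0],[-0.05,0,-0.5,0,0,0],[-0.05,0,-0.65,0,0,0],[-0.05,0,-0.69,0,0,0]]]'
python3 -c "
from h import *
goal(600.2,78.7,166,.41)"
```

```text
clock: 11.67
eef_pos: [616.9, 15.7, 32.8]
tcp_rot: [3.141, -0.001, 0.46]
contact_force: [-0.9, -0.4, -0.4]
opening: 0.003
grasp_force: 0.0
clock: 12.25
eef_pos: [609.6, 10.9, 176.2]
tcp_rot: [3.139, -0.006, 0.46]
contact_force: [2.0, -0.3, 0.5]
opening: -0.001
grasp_force: 0.0
rows d,w: [ 0.108 -0.325  0.051] [ 0.001 -0.002  0.016] clock 12.25
```

```bash
python3 -m inch '[[[0.04,-0.1,0.02,0,0,0.01],[0.08,-0.2,0.03,0,0,0.016],[0.1,-0.29,0.04,0,0,0.016],[0.108,-0.325,0.04,0,0,0.016],[0.108,-0.325,0.04,0,0,0.016],[0.108,-0.325,0.04,0,0,0.016]]]'
cat >> h.py <<'E'
def pins():
    C=cam("wrist"); im=r.grab_frame("wrist")[:,:,::-1]; hsv=cv2.cvtColor(im,cv2.COLOR_BGR2HSV)
    for z,rad in ((46,79),(46,82),(32,85),(32,87)):
        an=np.arange(10,44,.25); t=np.radians(an); uv=proj(C,np.c_[AX[0]+rad*np.cos(t),AX[1]+rad*np.sin(t),np.full(len(t),z)]).astype(np.float32)
        p=cv2.remap(hsv,uv[None,:,0],uv[None,:,1],cv2.INTER_LINEAR)[0]
        print(z,rad,"unsat",runs(an,p[:,1]<68),"pin",runs(an,(p[:,1]<50)&(p[:,2]>84)))
    print(r.sense()['eef_pos'])
E
python3 -c "
from h import *
pins()"
```

```text
clock: 12.75
eef_pos: [597.9, 78.7, 162.6]
tcp_rot: [3.141, 0.0, 0.411]
contact_force: [-0.1, -0.1, 0.7]
opening: 0.002
grasp_force: 0.0
46 79 unsat [(np.float64(21.5), np.float64(33.0))] pin []
46 82 unsat [(np.float64(21.5), np.float64(33.0))] pin []
32 85 unsat [(np.float64(21.25), np.float64(33.25))] pin [(np.float64(24.5), np.float64(28.0))]
32 87 unsat [(np.float64(21.0), np.float64(33.5))] pin [(np.float64(24.5), np.float64(28.25))]
[598.13649746  78.27786241 162.59853729]
```

Notch centre is now at 27.2° and the pin at 26.3°. That leaves it about 1.3 mm off, inside the 2.2 mm clearance with a tapered tip. I press on the hub.

```bash
python3 -m inch '[[[0.02,0.003,0.1,0,0,0],[0.026,0.003,0.2,0,0,0],[0.026,0.003,0.3,0,0,0],[0.026,0.003,0.38,0,0,0],[0.026,0.003,0.44,0,0,0],[0.026,0.003,0.475,0,0,0],[0.026,0.003,0.49,0,0,0],[0.026,0.003,0.5,0,0,0]]]'
python3 -m inch '[[[0,0,0.01,0,0,0],[0,0,0.02,0,0,0],[0,0,0.03,0,0,0],[0,0,0.04,0,0,0]]]'
python3 -m inch '[[[0,0,0.01,0,0,0],[0,0,0.02,0,0,0],[0,0,0.03,0,0,0],[0,0,0.03,0,0,0]]]'
```

```text
clock: 13.47
eef_pos: [603.5, 80.1, 62.5]
tcp_rot: [3.141, -0.0, 0.409]
contact_force: [0.1, -0.1, 0.6]
opening: -0.003
grasp_force: 0.0
clock: 13.8
eef_pos: [603.5, 80.6, 54.9]
tcp_rot: [3.141, -0.001, 0.41]
contact_force: [0.2, -1.1, 0.6]
opening: -0.002
grasp_force: 0.0
clock: 14.13
eef_pos: [603.2, 80.5, 48.3]
tcp_rot: [-3.142, -0.0, 0.41]
contact_force: [0.3, -0.6, -0.2]
opening: 0.001
grasp_force: 0.0
```

```bash
for i in 1; do python3 -m inch '[[[0,0,0.01,0,0,0],[0,0,0.02,0,0,0],[0,0,0.02,0,0,0]]]'; done
python3 -m inch '[[[0,0,0.01,0,0,0],[0,0,0.02,0,0,0],[0,0,0.02,0,0,0]]]'
```

```text
clock: 14.38
eef_pos: [603.2, 80.5, 44.2]
tcp_rot: [3.142, -0.0, 0.41]
contact_force: [-0.1, -1.2, 0.4]
opening: -0.002
grasp_force: 0.1
clock: 14.63
eef_pos: [603.2, 80.5, 40.1]
tcp_rot: [-3.142, -0.0, 0.41]
contact_force: [-0.1, -0.4, -1.5]
opening: 0.001
grasp_force: 0.0
```

```bash
python3 -m inch '[[[0,0,0.005,0,0,0],[0,0,0.01,0,0,0],[0,0,0.01,0,0,0]]]'
python3 -m inch '[[[0,0,0.005,0,0,0],[0,0,0.01,0,0,0],[0,0,0.01,0,0,0]]]'
python3 -c "
from h import *
pins()
im=r.grab_frame('scene')[:,:,::-1]; cv2.imwrite('pics/s2.png',im); C=cam('scene')
x,y,z=r.sense()['eef_pos']
# vertical profile of pixels along tool axis
for h in range(30,130,5):
    u,v=proj(C,[[x,y,h]])[0].round().astype(int); print(h,(u,v),im[v,u], end=' ')
"
```

```text
clock: 14.88
eef_pos: [603.1, 80.5, 38.3]
tcp_rot: [-3.142, 0.0, 0.41]
contact_force: [-0.2, 1.1, 1.0]
opening: -0.002
grasp_force: 0.7
clock: 15.13
eef_pos: [603.3, 80.5, 37.4]
tcp_rot: [3.141, -0.0, 0.41]
contact_force: [-3.6, -0.7, 11.8]
opening: 0.001
grasp_force: 6.2
46 79 unsat [(np.float64(21.5), np.float64(32.25))] pin []
46 82 unsat [(np.float64(21.5), np.float64(32.5))] pin [(np.float64(25.0), np.float64(27.25))]
32 85 unsat [(np.float64(21.25), np.float64(33.0))] pin [(np.float64(24.25), np.float64(28.25))]
32 87 unsat [(np.float64(10.0), np.float64(43.75))] pin [(np.float64(10.0), np.float64(19.75)), (np.float64(24.0), np.float64(28.5)), (np.float64(39.5), np.float64(43.75))]
[603.31883522  80.50321391  37.36855446]
30 (np.int64(320), np.int64(232)) [ 56  79 101] 35 (np.int64(320), np.int64(231)) [ 53  77 100] 40 (np.int64(320), np.int64(229)) [ 58  80 101] 45 (np.int64(320), np.int64(228)) [ 57  79 100] 50 (np.int64(320), np.int64(226)) [53 76 96] 55 (np.int64(320), np.int64(224)) [53 75 92] 60 (np.int64(320), np.int64(223)) [53 74 92] 65 (np.int64(320), np.int64(221)) [55 65 76] 70 (np.int64(320), np.int64(220)) [47 57 63] 75 (np.int64(320), np.int64(218)) [45 50 57] 80 (np.int64(320), np.int64(216)) [45 51 58] 85 (np.int64(320), np.int64(215)) [42 50 55] 90 (np.int64(320), np.int64(213)) [43 48 55] 95 (np.int64(320), np.int64(211)) [44 50 57] 100 (np.int64(320), np.int64(209)) [45 51 57] 105 (np.int64(320), np.int64(208)) [43 49 56] 110 (np.int64(320), np.int64(206)) [43 50 56] 115 (np.int64(320), np.int64(204)) [45 51 57] 120 (np.int64(320), np.int64(202)) [43 49 57] 125 (np.int64(320), np.int64(201)) [39 47 53]
```

```bash
cat >> h.py <<'E'
def rim(C,hsv,z):
    from scipy.optimize import least_squares
    m=cv2.inRange(hsv,(5,70,30),(28,255,255)); pts=[]
    for t in np.radians(np.arange(-60,110,1.0)):
        rr=np.arange(70,105,.25); uv=proj(C,np.c_[AX[0]+rr*np.cos(t),AX[1]+rr*np.sin(t),np.full(len(rr),z)]).round().astype(int)
        if uv.min()<0 or uv[:,0].max()>639 or uv[:,1].max()>399: continue
        w=m[uv[:,1],uv[:,0]]>0
        if w[:8].all() and not w.all(): pts.append(AX+rr[np.argmin(w)]*np.array([np.cos(t),np.sin(t)]))
    pts=np.array(pts); f=least_squares(lambda c:np.hypot(*(pts-c[:2]).T)-c[2],[*AX,85],loss='soft_l1'); return len(pts),f.x.round(1),np.abs(f.fun).mean().round(2)
E
python3 - <<'E'
from h import *
C=cam("wrist"); im=r.grab_frame("wrist")[:,:,::-1]; hsv=cv2.cvtColor(im,cv2.COLOR_BGR2HSV)
for z in (46,39,32): print(z,rim(C,hsv,z))
# scene: peg2 top row search -> wood peg column
S=cam("scene"); s=cv2.imread("pics/s2.png"); s1=r.grab_frame("scene")[:,:,::-1]; s0=cv2.imread("pics/scene0.png")
for nm,I in (("start",s0),("now",s1)):
    h=cv2.cvtColor(I,cv2.COLOR_BGR2HSV); m=cv2.inRange(h,(5,90,30),(28,255,255)); m[:195]=0;m[270:]=0;m[:,:275]=0;m[:,362:]=0
    # lowest wood row (near rim bottom edge) per column
    print(nm,[(u,int(np.flatnonzero(m[:,u]).max())) for u in range(300,345,6)])
print(proj(S,[[*(AX+[85*np.cos(-.5),85*np.sin(-.5)]),z] for z in (34,20)]).round(1))
E
```

```text
46 (170, array([607.7,  82.4,  78.6]), np.float64(0.92))
39 (170, array([605.2,  81.3,  81.9]), np.float64(0.96))
32 (170, array([602.8,  80.2,  85.3]), np.float64(1.07))
start [(300, 253), (306, 252), (312, 258), (318, 258), (324, 258), (330, 257), (336, 255), (342, 263)]
now [(300, 258), (306, 260), (312, 261), (318, 262), (324, 262), (330, 261), (336, 259), (342, 263)]
[[328.2 257.4]
 [328.1 261.9]]
```

Code shows the plate top now at z≈32 (rim fit radius 85.3), and the rim dropped 4 px in the scene view, which is the full 14 mm. The stop is felt at about 12 N. I press once more to confirm the hard stop, then withdraw.

```bash
python3 -m inch '[[[0,0,0.003,0,0,0],[0,0,0.005,0,0,0],[0,0,0.005,0,0,0]]]'
python3 -m inch '[[[0,0,-0.005,0,0,0],[0,0,-0.015,0,0,0],[0,0,-0.05,0,0,0],[0,0,-0.15,0,0,0],[0,0,-0.3,0,0,0],[0,0,-0.45,0,0,0],[0,0,-0.6,0,0,0],[0,0,-0.65,0,0,0]]]'
python3 - <<'E'
from h import *
C=cam("wrist"); im=r.grab_frame("wrist")[:,:,::-1]; hsv=cv2.cvtColor(im,cv2.COLOR_BGR2HSV)
for z in (46,39,36,34,32): print(z,rim(C,hsv,z))
s=r.sense(); print(s['clock'],s['contact_force'],s['eef_pos'])
a,b=cv2.imread("pics/scene0.png").astype(int),r.grab_frame("scene")[:,:,::-1].astype(int)
for n,(u,v) in dict(jar=(238,235),doll=(324,185),box=(381,209),mirror=(266,289),bangle=(266,206),cup=(340,290)).items():
    print(n,np.abs(a-b)[v-15:v+15,u-15:u+15].mean().round(1))
E
```

```text
clock: 15.58
eef_pos: [603.4, 80.5, 37.3]
tcp_rot: [3.141, -0.001, 0.41]
contact_force: [-6.3, -0.5, 21.5]
opening: 0.002
grasp_force: 10.9
clock: 16.25
eef_pos: [605.3, 80.8, 170.1]
tcp_rot: [3.14, -0.005, 0.41]
contact_force: [0.8, 0.8, 0.3]
opening: 0.0
grasp_force: 0.0
46 (170, array([605.4,  81.3,  81.9]), np.float64(1.05))
39 (170, array([604.1,  80.8,  83.7]), np.float64(1.13))
36 (170, array([603.5,  80.5,  84.6]), np.float64(1.12))
34 (170, array([603. ,  80.3,  85.2]), np.float64(1.13))
32 (170, array([602.7,  80.1,  85.7]), np.float64(1.13))
16.3 [ 0.14749889 -0.0769659   1.04607636] [605.63864192  80.83244062 170.31347665]
jar 7.7
doll 7.1
box 7.2
mirror 7.4
bangle 50.7
cup 4.9
```

```bash
python3 -c "
from rig import r
print(r.sign_off())"
```

```text
the job is handed in; nothing more can be done
None
```

I turned the plate until its notch was over the pin, pressed it down to a hard stop (about 14 mm, confirmed at 21 N), withdrew the gripper clear and handed the job in at about 16 s; none of the goods appear to have moved, though a changed patch at the bangle in the last check (most likely the arm's shadow) was not looked into.

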